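# Bridge the drying tray with the pasting board

## Task

The small ornaments in the tray need a roof while they dry. Stand the loose wooden riser upright on the table close beyond the tray's open end, in line with the tray and mirroring the fixed riser; then take the wooden board off its sloping rest and lay it gently across the two risers so that it bridges the tray lengthwise, level, centred and lined up with it. Do not drop the board or the riser, and leave the tub, the jar and the paste knife where they are.

Things in the scene. Friction and masses are not known exactly. Their poses are not given: they have to be found in the camera images.
- tray: Open light-wood tray 150 x 80 mm, 25 mm high, walls 5 mm, fixed to the table, with ten small red-and-brown ornaments inside, lower than its rim. Origin: centre of its underside, at table level. x runs along its 150 mm length, pointing away from the fixed riser to the open end; z up.
- fixed_riser: Square wooden block 45 x 45 mm, 60 mm high, its top 4 mm black rubber, fixed to the table at one end of the tray, 7.5 mm from the tray's end wall. Origin: centre of its underside, at x = -105 mm in the tray's frame; same axes as the tray. Its mirror image at the open end is x = +105 to +120 mm in the tray's frame.
- riser: Loose block of the same shape: wood, 45 x 45 mm, 60 mm high, top 4 mm black rubber, about 0.14 kg, standing upright on the table. Origin: centre of its underside; z up, x and y along its sides.
- rest: Fixed sloping wooden rest: base plate 250 x 80 x 12 mm on the table, two posts, and a narrow dark rail 24 mm wide that rises towards the rest's +x at 31.5 degrees (0.55 rad) from level. A lip at the rail's low end, 24 mm wide and 10 mm proud of the rail, stops the board from sliding. Origin: centre of the base's underside, z up; the board's underside centre lies 105 mm above it.
- board: Plain light wooden board 280 x 40 x 12 mm, about 0.09 kg, lying loose along the sloping rail, its low end against the lip, its long sides overhanging the rail by 8 mm each and free to grip across the 40 mm width. Origin: centre of its underside (280 x 40 face on the rail). x along its length, towards the high end at the start; y across its width; z out of its upper face (so z leans 31.5 degrees from vertical at the start).
- tub: Bystander: open clear plastic tub 160 x 110 x 60 mm, loose on the table. Origin: centre of its underside.
- jar: Bystander: closed glass jar, 56 mm across, 75 mm high, loose. Origin: centre of its underside.
- knife: Bystander: paste knife lying on the table, 205 mm long, about 20 mm high, dark wooden handle and steel blade. Origin: near its middle, at table level; x along it, blade towards +x.

How it is judged (in metres and radians):
On the way, in this order (a step that is already met when the one before it is completed fails the run):
1. the loose riser stands upright on the table beyond the tray's open end, in line with the tray, and is let go (x of riser in the frame of tray between 0.092 and 0.138 m and y of riser in the frame of tray between -0.02 and 0.02 m and angle between riser's own z axis and vertical below 0.05 rad and height (world z) of riser below 0.004 m and contact force between the fingers and riser below 0.05 N and linear speed of riser below 0.02 m/s), for 0.2 s.
2. the board is held in the fingers, clear of the rest (contact force between the fingers and board above 0.5 N and contact force between board and rest below 0.02 N), for 0.2 s.
At the end, for the whole second after the job is handed in: Riser upright, its centre 92-138 mm from the tray's centre towards the open end, within 20 mm of the centre line; board on both risers, face up, level to 0.04 rad, in line to 0.12 rad, centred to 15 mm across and -20/+30 mm along (+ to the loose riser); both released, at rest (all of step 1 and x of board in the frame of tray between -0.02 and 0.03 m and y of board in the frame of tray between -0.015 and 0.015 m and z of board in the frame of tray between 0.055 and 0.065 m and angle between board's own z axis and vertical below 0.04 rad and angle between the x axis of board and the x axis of tray, either way round below 0.12 rad and contact force between board and riser above 0.05 N and contact force between board and fixed_riser above 0.05 N and contact force between the fingers and board below 0.05 N and linear speed of board below 0.02 m/s); the robot touches nothing.
It fails at once if the board is dropped: moving faster than 0.5 m/s while the fingers do not touch it (contact force between the fingers and board below 0.001 N and linear speed of board above 0.5 m/s).
It fails at once if the riser is dropped: moving faster than 0.5 m/s while the fingers do not touch it (contact force between the fingers and riser below 0.001 N and linear speed of riser above 0.5 m/s).
It fails at once if the tub, the jar or the knife is moved by more than 25 mm (distance of any of tub, jar, knife from where it was at the start of the episode above 0.025 m).
It also fails if it takes over 61 s, if anything falls off the work surface, if the arm or the gripper's body presses on something with over 40 N, if the wrist force passes 120 N, or if a joint passes its speed limit or range.

## Robot

A 6-joint arm with a two-finger parallel gripper is mounted at the origin on the work surface. World frame = base frame: x ahead of the robot, y to its left, z up, the work surface at z = 0. Lengths are in m, angles in degrees, forces in N, time in s.
With the tool pointing down it reaches from about 0.275 to 0.875 m from the base axis. Payload 12.5 kg.
Tool frame: the origin (TCP) lies on the centre line of the jaws, within the pads' length; the fingertips stand 25 mm ahead of it and the grasp point (between the pads) lies 6 mm ahead of it (ctrl.tcp_to_tips is the distance from the TCP to the fingertips, in m); x points along the fingers, y is the direction in which the jaws open and shut, and the axes are right-handed (so a half turn about x gives the same grasp; the last joint's range is limited). The gripper opens to 85 mm and grips with 20 to 120 N. Pads are 22 mm wide; open, the fingers measure 114 mm over their backs; the gripper's body (76 mm by 85 mm) begins 54 mm behind the grasp point. The pads swing forward as they close: fully open they stand 13 mm farther back than shut.
Start: joints at [-81.509, 20.094, 94.641, -0, 65.266, -4.847], TCP at [0.127, -0.535, 0.256] pointing down, gripper open.
Joint ranges: [-157.81, 157.81], [-45, 120.19], [0.68, 151.7], [-89.99, 269.99], [4.06, 180], [-164.3, 164.3]. Speed limits (degrees/s): [127.2, 127.2, 159.86, 180, 180, 180].

## Interface

Orientations are given as a 3x3 rotation matrix whose columns are the frame's x, y, z axes.
In Python, from cell import ctrl, cams, workorder gives the robot as it stands.
- The arm moves only by the tool apply_moves, never from a script. Its argument "rows" is a list of rows, each a list of 3 entries, a list of its own where there are three numbers: the opening, from 0 (shut) to 1 (fully open), then the shift along the tool's x, y, z in m, then the turn about the tool's x in rad. In form: [[grip, [x, y, z], yaw], ...]. A call has 1 to 12 rows; each row is the pose to reach, as a shift and turn from the pose commanded when the call began, along the tool's axes at that moment; what a row does not reach only later rows make up. A row lasts 1/10 s, in which the tool goes at most 50 mm and 8.59 degrees, less where a joint would pass 70% of its speed; a pose out of reach is approached as far as the arm can. A call with a gripper value outside its range is refused whole. The fingers move at their own pace and stop on an object; "force" is the grip in N (left out, the last holds). Time passes only in rows, so rows that repeat a pose let the fingers close. It gives the time, the measured TCP pose, the force and the opening at its end, in the units of the state.
- ctrl.get_state(): the state, without advancing time (a new reading comes with each control period).
- cams.grab_frame(name): name is "scene" or "side" or "wrist"; returns a dict with "img" (384x512x3 uint8, red, green, blue), "depth" (384x512 float32, m along the optical axis (not along the pixel's ray), 0 where there is no reading), "camera_matrix" (3x3 intrinsics, pixels), "position" and "rotation" of the camera in the world. Camera axes: x right, y up, looking along -z (the intrinsics and any distortion apply to the point x, -y, -z); pixel columns grow to the right and rows downward; lengths in m; the calibration is good to about 2 mm. A picture is of the moment at which its call begins.
- workorder.sign_off(): hands the job in, once; it reports no verdict.
The state is a dict: "t": time; "joint_positions": joint angles; "joint_vel": joint speeds; "tau": joint torques, N m; "tool_pos": TCP position; "orientation": TCP orientation; "force": force on the tool from outside, world axes, zero at the start; "ft_torque": the same for the moment, N m; "finger_gap": opening from 0.0 (shut) to 1.0 (fully open).
Only numpy, scipy, OpenCV 4.12 (cv2) and the standard library are available. Lean on these libraries where they do the work, as an engineer would, in place of code of your own. Each camera call takes 0.05 s, during which the arm holds its last target. There are 200 camera calls.

## Working session

There is one attempt and no reset: what is moved stays moved. The work goes in short steps, Python scripts to look and compute and a tool call to move; the robot and the scene stay as the last step left them, time stands still between calls to the robot, and variables do not carry over. Pictures are saved under pics/ and viewed, about 8 in all and at most 12, crops included, and the job is handed in when it is done.

Besides the shell and the picture viewer there is one more tool, called after "Call:" by a JSON object that holds its "api" and its "payload". apply_moves: Moves the arm, as the interface text tells. Its arguments: {"type":"object","properties":{"rows":{"type":"array","items":{"type":"array"}},"force":{"type":"number"}},"required":["rows"]}

```bash
mkdir -p pics; ls; cat > h.py <<'E'
import numpy as np, cv2, pickle
from cell import ctrl, cams, workorder
def grab(n,save=None):
    f=cams.grab_frame(n); f['name']=n
    if save: cv2.imwrite(f'pics/{save}.png',cv2.cvtColor(f['img'],cv2.COLOR_RGB2BGR))
    return f
def cloud(f):
    d=f['depth'];K=np.array(f['camera_matrix']);v,u=np.mgrid[:d.shape[0],:d.shape[1]]
    x=(u-K[0,2])/K[0,0]*d;y=(v-K[1,2])/K[1,1]*d
    p=np.stack([x,-y,-d],-1)@np.array(f['rotation']).T+np.array(f['position'])
    p[d<=0]=np.nan
    return p
E
python3 - <<'E'
from h import *
fs={n:grab(n) for n in('scene','side')}
pickle.dump(fs,open('f0.pkl','wb'))
for n,f in fs.items(): print(n,f['position'],np.round(f['rotation'],3).tolist(),f['camera_matrix'],[k for k in f])
cv2.imwrite('pics/a.png',cv2.cvtColor(fs['scene']['img'],4));cv2.imwrite('pics/b.png',cv2.cvtColor(fs['side']['img'],4))
print(ctrl.get_state())
E
```

```text
pics
scene [ 1.30285052 -0.91454864  1.01755054] [[0.757, -0.412, 0.506], [0.653, 0.468, -0.596], [0.009, 0.782, 0.623]] [[471.79309394   0.         248.74806367]
 [  0.         471.79309394 190.75159583]
 [  0.           0.           1.        ]] ['img', 'depth', 'camera_matrix', 'position', 'rotation', 'name']
side [0.14365882 0.60952185 0.85470687] [[-0.856, 0.367, -0.363], [-0.516, -0.609, 0.602], [-0.0, 0.703, 0.711]] [[373.3847696    0.         253.94159575]
 [  0.         373.3847696  191.51327593]
 [  0.           0.           1.        ]] ['img', 'depth', 'camera_matrix', 'position', 'rotation', 'name']
{'t': 0.1, 'joint_positions': array([-8.15102149e+01,  2.01221068e+01,  9.46715504e+01, -1.62212913e-03,
        6.52663635e+01, -4.84697574e+00]), 'joint_vel': array([ 0.03203486, -0.13598717, -0.08516096, -0.08276463, -0.02383533,
        0.02767393]), 'tau': array([ 3.11523991e-04, -5.06832576e+01, -2.91877556e+01, -9.97778261e-05,
        2.64751732e-03,  1.41926628e-05]), 'tool_pos': array([ 0.12685309, -0.53490195,  0.25581555]), 'orientation': array([[-1.80086951e-04,  2.30685524e-01, -9.73028343e-01],
       [ 1.03228434e-03, -9.73027798e-01, -2.30685586e-01],
       [-9.99999451e-01, -1.04598538e-03, -6.29034443e-05]]), 'force': array([-0.17843903,  0.9029355 ,  0.15694231]), 'ft_torque': array([-0.01354058, -0.00852844,  0.00190324]), 'finger_gap': 0.998808306915071}
```

View pics/a.png

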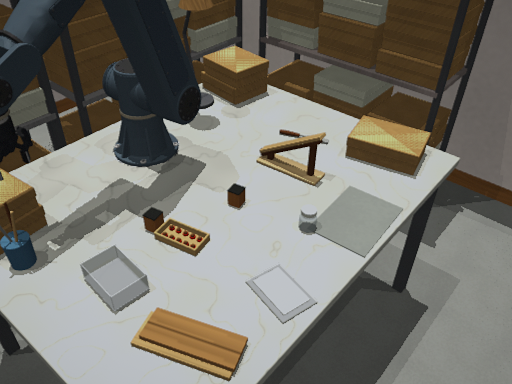

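View pics/b.png

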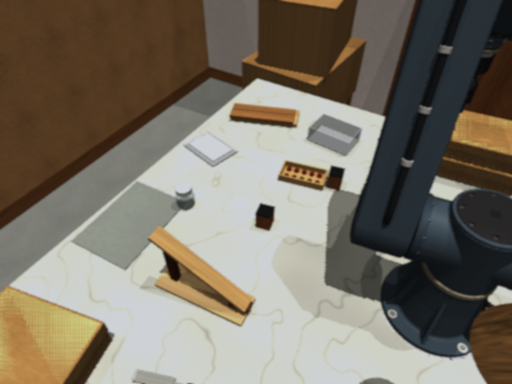

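The scene view shows the fixed riser at (153,218), the tray at (183,235), the loose riser at (236,195), the rest and board at (292,155) and the knife behind it at (303,136). The jar is at (308,219) and the tub at (115,277). In the side view the tray is at (303,175), the loose riser at (265,216) and the board runs from (155,237) to (250,300).

```bash
cat > m.py <<'E'
from h import *
fs=pickle.load(open('f0.pkl','rb'))
R={'scene':dict(fixed=(140,200,167,232),tray=(152,217,212,256),riser=(224,180,248,210),board=(255,128,330,184),jar=(298,205,320,235),tub=(78,243,152,310)),
 'side':dict(fixed=(326,163,346,192),tray=(276,158,329,192),riser=(253,202,277,231),board=(145,224,260,325),jar=(172,182,196,212),tub=(302,112,365,158))}
def rect(p):
    (c,s,a)=cv2.minAreaRect((p[:,:2]*1000).astype(np.float32)); return np.round(c,1),np.round(s,1),round(a,1)
for n,f in fs.items():
    P=cloud(f)
    for k,(a,b,c,d) in R[n].items():
        q=P[b:d,a:c].reshape(-1,3); q=q[~np.isnan(q[:,0])]
        lo,hi=dict(fixed=(.05,.07),riser=(.05,.07),tray=(.018,.032),jar=(.02,.09),tub=(.01,.07),board=(.02,.3))[k]
        t=q[(q[:,2]>lo)&(q[:,2]<hi)]
        print(n,k,len(t),'med',np.round(np.median(t,0),4),'zmax',round(t[:,2].max(),4),*rect(t))
E
python3 m.py
```

```text
scene fixed 192 med [ 0.3762 -0.2796  0.0597] zmax 0.0662 [ 373.  -277.5] [49.8 50.5] 14.4
scene tray 422 med [ 0.472  -0.2637  0.0231] zmax 0.0318 [ 467.1 -259.2] [172.5  86.4] 12.3
scene riser 159 med [ 0.4849 -0.0199  0.0589] zmax 0.0643 [484.2 -17.8] [47.3 52.1] 14.3
scene board 901 med [0.5469 0.252  0.1013] zmax 0.1922 [482.1 342.1] [259.  223.2] 6.0
scene jar 363 med [0.7405 0.0268 0.0574] zmax 0.0809 [734.8  37.1] [53.4 53.7] 38.9
scene tub 1628 med [ 0.4774 -0.4969  0.0391] zmax 0.0652 [ 469.4 -496.2] [112.1 166.7] 84.8
side fixed 176 med [ 0.3737 -0.268   0.0613] zmax 0.0657 [ 374.7 -274.8] [45.1 50.7] 11.7
side tray 369 med [ 0.4741 -0.2474  0.0243] zmax 0.0317 [ 470.2 -253.8] [165.5  84.8] 11.7
side riser 240 med [ 0.4839 -0.0102  0.0609] zmax 0.0657 [485.8 -14.9] [45.1 50.3] 10.9
side board 2439 med [0.5115 0.2654 0.1091] zmax 0.1901 [505.8 146.8] [248.3 271.1] 5.1
side jar 399 med [0.7227 0.0541 0.0619] zmax 0.0802 [731.1  46.2] [53.8 53.5] 36.6
side tub 1197 med [ 0.4675 -0.4837  0.039 ] zmax 0.0649 [ 469. -492.] [118.8 162.6] 84.5
```

Call:
{"api": "apply_moves", "payload": {"rows": [[1,[0,-0.422,-0.468],0],[1,[0,-0.422,-0.468],0],[1,[0,-0.422,-0.468],0],[1,[0,-0.422,-0.468],0],[1,[0,-0.422,-0.468],0],[1,[0,-0.422,-0.468],0],[1,[0,-0.422,-0.468],0],[1,[0,-0.422,-0.468],0],[1,[0,-0.422,-0.468],0],[1,[0,-0.422,-0.468],0],[1,[0,-0.422,-0.468],0],[1,[0,-0.422,-0.468],0]], "force": 40}}

```text
t: 1.3
tool_pos: [0.4685, -0.0393, 0.2563]
orientation: [[0.0, 0.231, -0.973], [-0.0, -0.973, -0.231], [-1.0, 0.0, -0.0]]
force: [0.8, -0.7, 0.1]
finger_gap: 1.0
```

Call:
{"api": "apply_moves", "payload": {"rows": [[1,[0,0,0],0],[1,[0,0,0],0]]}}

```text
t: 1.5
tool_pos: [0.4677, -0.0407, 0.2559]
orientation: [[-0.001, 0.233, -0.972], [-0.0, -0.972, -0.233], [-1.0, -0.0, 0.001]]
force: [0.6, -0.4, -0.5]
finger_gap: 1.001
```

```bash
python3 - <<'E'
from h import *
f=grab('wrist','c'); pickle.dump(f,open('f1.pkl','wb'))
s=ctrl.get_state();print(s['tool_pos'],s['orientation'].round(3).tolist(),s['joint_positions'].round(1),s['t'])
print(f['position'],np.round(f['rotation'],3).tolist())
E
```

```text
[ 0.46735042 -0.04152272  0.25593167] [[-0.001, 0.231, -0.973], [-0.0, -0.973, -0.231], [-1.0, -0.0, 0.001]] [-10.8  11.7 106.1  -0.   62.3  65.9] 1.55
[ 0.53795697 -0.02476018  0.37399715] [[0.233, 0.933, 0.273], [-0.972, 0.224, 0.065], [-0.001, -0.28, 0.96]]
```

View pics/c.png

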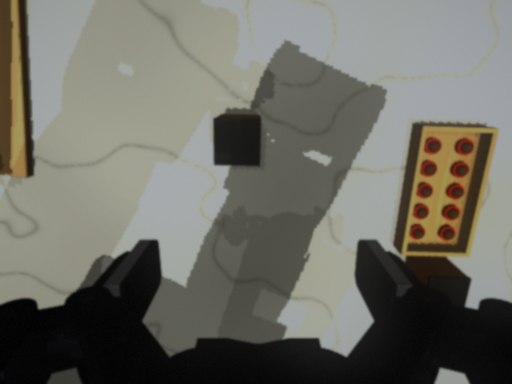

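The wrist view shows the riser's top at (238,138), the tray at (450,190) with the fixed riser below it, and the rest at the left edge.

```bash
python3 - <<'E'
from h import *
f=pickle.load(open('f1.pkl','rb'));P=cloud(f)
from scipy.optimize import nothing if False else least_squares
E
python3 - <<'E'
from h import *
f=pickle.load(open('f1.pkl','rb'));P=cloud(f)
def rect(p):
    c,s,a=cv2.minAreaRect((p[:,:2]*1000).astype(np.float32)); return np.round(c,1),np.round(s,1),round(a,1)
for k,(a,b,c,d),lo,hi in (('riser',(205,100,270,175),.05,.07),('tray',(390,110,505,260),.017,.033),('fixed',(395,240,480,310),.05,.07)):
    q=P[b:d,a:c].reshape(-1,3); q=q[~np.isnan(q[:,0])]; t=q[(q[:,2]>lo)&(q[:,2]<hi)]
    print(k,len(t),np.median(t,0).round(4),t[:,2].std().round(4),*rect(t))
# pixel method: dark riser top contour cast to z=.06
def cast(f,uv,z):
    K=f['camera_matrix'];r=np.array([(uv[0]-K[0,2])/K[0,0],-(uv[1]-K[1,2])/K[1,1],-1])@f['rotation'].T
    return f['position']+r*(z-f['position'][2])/r[2]
m=(f['img'].max(2)<28).astype(np.uint8); m[:,:190]=0;m[:,290:]=0;m[:100]=0;m[175:]=0
c=max(cv2.findContours(m,0,2)[0],key=cv2.contourArea); print(cv2.boundingRect(c))
w=np.array([cast(f,p[0],.06) for p in c]);print('top by cast',*rect(w))
E
```

```text
riser 2259 [ 0.4867 -0.0159  0.0607] 0.0011 [485.6 -16.2] [45.2 45. ] 12.2
tray 3768 [ 0.4796 -0.2601  0.0243] 0.0032 [ 472.8 -255.7] [158.6  82. ] 11.7
fixed 1035 [ 0.3878 -0.278   0.0605] 0.0029 [ 379.9 -274.7] [35.5 46.8] 10.3
(229, 119, 31, 45)
top by cast [488.1 -22.9] [42.1 28.8] 13.5  File "<stdin>", line 3
    from scipy.optimize import nothing if False else least_squares
                                       ^^
SyntaxError: invalid syntax
```

Call:
{"api": "apply_moves", "payload": {"rows": [[1,[0.05,-0.0204,-0.0235],0.02],[1,[0.09,-0.0204,-0.0235],0.02],[1,[0.13,-0.0204,-0.0235],0.02],[1,[0.16,-0.0204,-0.0235],0.02],[1,[0.19,-0.0204,-0.0235],0.02],[1,[0.204,-0.0204,-0.0235],0.02],[1,[0.208,-0.0204,-0.0235],0.02],[1,[0.208,-0.0204,-0.0235],0.02],[0.4,[0.208,-0.0204,-0.0235],0.02],[0.2,[0.208,-0.0204,-0.0235],0.02],[0,[0.208,-0.0204,-0.0235],0.02],[0,[0.208,-0.0204,-0.0235],0.02]]}}

```text
t: 2.75
tool_pos: [0.4864, -0.0163, 0.0491]
orientation: [[0.001, 0.211, -0.977], [-0.0, -0.977, -0.211], [-1.0, 0.001, -0.001]]
force: [-0.2, -1.2, 6.5]
finger_gap: 0.525
```

Call:
{"api": "apply_moves", "payload": {"rows": [[0,[0,0,0],0],[0,[0,0,0],0],[0,[0,0,0],0],[0,[0,0,0],0]]}}

```text
t: 3.15
tool_pos: [0.4864, -0.0162, 0.0492]
orientation: [[0.001, 0.211, -0.977], [-0.0, -0.977, -0.211], [-1.0, 0.001, -0.001]]
force: [-2.0, -2.1, 7.0]
finger_gap: 0.524
```

Call:
{"api": "apply_moves", "payload": {"rows": [[0,[-0.02,0,0],0],[0,[-0.05,0,0],0],[0,[-0.06,0.03,-0.006],0],[0,[-0.06,0.07,-0.016],0],[0,[-0.06,0.11,-0.025],0],[0,[-0.06,0.15,-0.034],0],[0,[-0.06,0.19,-0.043],0],[0,[-0.06,0.215,-0.049],0],[0,[-0.06,0.2307,-0.051],0],[0,[-0.06,0.2307,-0.051],0],[0,[-0.04,0.2307,-0.051],0],[0,[-0.03,0.2307,-0.051],0]]}}

```text
t: 4.35
tool_pos: [0.5836, -0.2294, 0.0771]
orientation: [[-0.002, 0.212, -0.977], [0.001, -0.977, -0.212], [-1.0, -0.001, 0.002]]
force: [-0.6, 0.2, -1.4]
finger_gap: 0.523
```

```bash
python3 - <<'E'
from h import *
fs={n:grab(n) for n in('scene','side','wrist')}; pickle.dump(fs,open('f2.pkl','wb'))
s=ctrl.get_state();print(s['tool_pos'],s['t'],s['finger_gap'])
cv2.imwrite('pics/d.png',np.hstack([cv2.cvtColor(fs['wrist']['img'],4),cv2.resize(cv2.cvtColor(fs['side']['img'],4)[100:250,250:400],(288,288)).copy() if 0 else cv2.copyMakeBorder(cv2.resize(cv2.cvtColor(fs['side']['img'],4)[110:240,240:366],(280,288)),0,96,0,0,0)]))
E
```

```text
[ 0.58404137 -0.22982018  0.07790395] 4.5 0.5198824909769131
```

View pics/d.png

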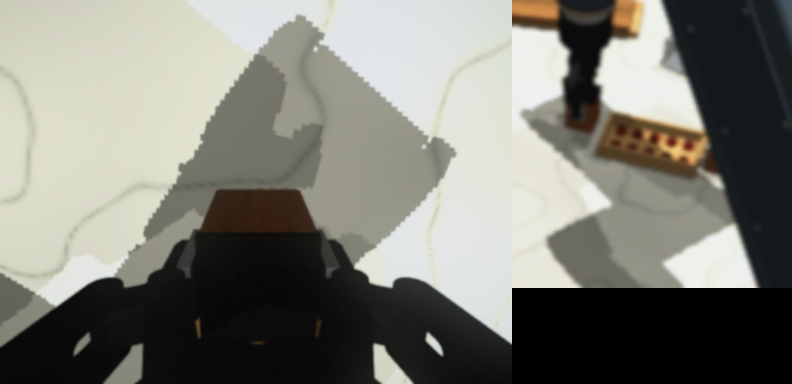

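Left shows the riser held upright, its near side face at (260,212). Right shows it beyond the tray's open end, in line with a clear gap.

Call:
{"api": "apply_moves", "payload": {"rows": [[0,[0.012,0,0],0],[0,[0.02,0,0],0],[0,[0.025,0,0],0],[0,[0.027,0,0],0],[0,[0.028,0,0],0],[0,[0.028,0,0],0]]}}

```text
t: 5.1
tool_pos: [0.5846, -0.2309, 0.0503]
orientation: [[0.0, 0.211, -0.977], [-0.0, -0.977, -0.211], [-1.0, 0.0, -0.0]]
force: [-0.3, 0.3, -0.9]
finger_gap: 0.524
```

Call:
{"api": "apply_moves", "payload": {"rows": [[0,[0.0008,0,0],0],[0,[0.0014,0,0],0],[0,[0.0014,0,0],0]]}}

```text
t: 5.4
tool_pos: [0.5846, -0.2309, 0.0492]
orientation: [[0.0, 0.211, -0.977], [-0.0, -0.977, -0.211], [-1.0, 0.0, -0.0]]
force: [0.9, 0.3, 1.4]
finger_gap: 0.523
```

Call:
{"api": "apply_moves", "payload": {"rows": [[0.6,[0,0,0],0],[0.7,[0,0,0],0],[0.8,[0,0,0],0],[1,[0,0,0],0],[1,[0,0,0],0],[1,[0,0,0],0],[1,[-0.02,0,0],0],[1,[-0.06,0,0],0],[1,[-0.1,0,0],0],[1,[-0.15,0,0],0],[1,[-0.2,0,0],0],[1,[-0.2,0,0],0]]}}

```text
t: 6.6
tool_pos: [0.5868, -0.2318, 0.2564]
orientation: [[0.011, 0.211, -0.977], [-0.005, -0.977, -0.211], [-1.0, 0.007, -0.009]]
force: [1.0, -0.7, 0.4]
finger_gap: 1.001
```

```bash
cat > k.py <<'E'
from h import *
import sys
def rect(p):
    c,s,a=cv2.minAreaRect((p[:,:2]*1000).astype(np.float32)); return np.round(c,1),np.round(s,1),round(a,1)
E
python3 - <<'E'
from k import *
f=pickle.load(open('f2.pkl','rb'))
fs={n:grab(n) for n in('scene','side')}; pickle.dump(fs,open('f3.pkl','wb'))
# riser top: points at z .05-.07 near target; and tray
for n,f in fs.items():
    P=cloud(f).reshape(-1,3);P=P[~np.isnan(P[:,0])]
    for k,c,r,lo,hi in(('riser',(.585,-.231),.045,.05,.07),('fixed',(.374,-.276),.045,.05,.07),('tray',(.476,-.2545),.085,.02,.03)):
        t=P[(np.hypot(P[:,0]-c[0],P[:,1]-c[1])<r)&(P[:,2]>lo)&(P[:,2]<hi)]
        if len(t)>5: print(n,k,len(t),np.median(t,0).round(4),*rect(t))
# board: scene+side f0, wood-bright points above rest
f0=pickle.load(open('f0.pkl','rb'))
for n,bb in(('scene',(255,128,330,184)),('side',(145,224,260,325))):
    P=cloud(f0[n]);a,b,c,d=bb;q=P[b:d,a:c].reshape(-1,3);im=f0[n]['img'][b:d,a:c].reshape(-1,3).astype(int)
    ok=(q[:,2]>.03)&(q[:,1]>.05)&(q[:,1]<.35)&(q[:,0]>.35)&(q[:,0]<.75)&(im[:,0]-im[:,2]>30)
    q=q[ok]
    best=None;rng=np.random.default_rng(0)
    for _ in range(800):
        s=q[rng.choice(len(q),3)];nn=np.cross(s[1]-s[0],s[2]-s[0]);L=np.linalg.norm(nn)
        if L<1e-6: continue
        nn/=L; nn*=np.sign(nn[2])
        if abs(np.arccos(nn[2])-.55)>.1: continue
        m=abs((q-s[0])@nn)<.003
        if best is None or m.sum()>best[0]: best=(m.sum(),nn,m)
    t=q[best[2]];nn=best[1];h=-nn[:2]/np.linalg.norm(nn[:2]) # uphill
    u=np.array([*(h*nn[2]),np.hypot(*nn[:2])]);v=np.cross(nn,u);
    A=t@u;B=t@v;C=t@nn
    print(n,best[0],'n',nn.round(3),'heading',np.degrees(np.arctan2(h[1],h[0])).round(1))
    (cc,s,ang)=cv2.minAreaRect((np.c_[A,B]*1000).astype(np.float32));print(s,ang,'topcentre',(u*cc[0]/1000+v*cc[1]/1000+nn*np.median(C)).round(4),'zrange',t[:,2].min().round(3),t[:,2].max().round(3))
E
```

```text
scene riser 224 [ 0.5854 -0.2349  0.0598] [ 583.1 -232.7] [47.4 52.7] 11.4
scene fixed 195 [ 0.3775 -0.2796  0.0592] [ 373.3 -277.7] [48.3 50. ] 13.6
scene tray 287 [ 0.4662 -0.2679  0.0241] [ 472.6 -256.9] [159.9  84.3] 12.0
side riser 161 [ 0.5827 -0.2239  0.0611] [ 583.2 -226.5] [45. 53.] 13.3
side fixed 177 [ 0.3734 -0.2688  0.061 ] [ 374.6 -273.7] [45.1 49.4] 11.2
side tray 288 [ 0.4762 -0.2416  0.0253] [ 474.  -254.1] [157.2  86.9] 12.9
scene 269 n [-0.51  -0.102  0.854] heading 11.3
(48.708961486816406, 282.9587707519531) 85.56965637207031 topcentre [0.4972 0.2573 0.1164] zrange 0.043 0.19
side 1931 n [-0.524 -0.028  0.852] heading 3.1
(287.7099304199219, 41.65361785888672) 1.7636570930480957 topcentre [0.493  0.2608 0.1139] zrange 0.037 0.19
```

Call:
{"api": "apply_moves", "payload": {"rows": [[1,[-0.04,-0.04,0],0.02],[1,[-0.05,-0.09,0.002],0.05],[1,[-0.05,-0.5,0.027],0.134],[1,[-0.05,-0.5,0.027],0.134],[1,[-0.05,-0.5,0.027],0.134],[1,[-0.05,-0.5,0.027],0.134],[1,[-0.05,-0.5,0.027],0.134],[1,[-0.05,-0.5,0.027],0.134],[1,[-0.05,-0.5,0.027],0.134],[1,[-0.05,-0.5,0.027],0.134],[1,[-0.05,-0.5,0.027],0.134],[1,[-0.05,-0.5,0.027],0.134]]}}

```text
t: 7.9
tool_pos: [0.4512, 0.2539, 0.2972]
orientation: [[-0.003, 0.082, -0.997], [-0.001, -0.997, -0.082], [-1.0, 0.001, 0.003]]
force: [-0.6, -0.2, -0.3]
finger_gap: 1.0
```

Call:
{"api": "apply_moves", "payload": {"rows": [[1,[0,0,0],0],[1,[0,0,0],0]]}}

```text
t: 8.1
tool_pos: [0.4527, 0.2511, 0.2982]
orientation: [[-0.001, 0.078, -0.997], [-0.001, -0.997, -0.078], [-1.0, 0.001, 0.001]]
force: [0.4, -0.2, 0.4]
finger_gap: 1.0
```

```bash
cat > bd.py <<'E'
from k import *
def board(f,lo=.03):
    P=cloud(f);q=P.reshape(-1,3);im=f['img'].reshape(-1,3).astype(int)
    ok=(q[:,2]>lo)&(q[:,1]>.12)&(q[:,1]<.4)&(q[:,0]>.3)&(q[:,0]<.7)&(im[:,0]-im[:,2]>30)
    q=q[ok];n0=np.array([-.52,-.04,.853])
    C=q@n0;hst,e=np.histogram(C,np.arange(C.min(),C.max()+.002,.002));p=e[hst.argmax()]+.001
    t=q[abs(C-p)<.006]
    for w in(.005,.003,.003):
        c=t.mean(0);nn=np.linalg.svd(t-c,full_matrices=False)[2][2];nn*=np.sign(nn[2]);t=q[abs((q-c)@nn)<w]
    r=cv2.minAreaRect((t[:,:2]*1000).astype(np.float32))
    print('n',nn.round(3),'tilt',np.arccos(nn[2]).round(3),'c',t.mean(0).round(4),'xy rect',*rect(t),'z',np.percentile(t[:,2],[.5,99.5]).round(4),len(t))
    h=np.degrees(np.arctan2(*np.linalg.svd(t-t.mean(0),full_matrices=False)[2][0][[1,0]]));print('heading',h)
E
python3 - <<'E'
from bd import *
f=grab('wrist','e'); pickle.dump(f,open('f4.pkl','wb'))
s=ctrl.get_state();print(s['tool_pos'],s['orientation'].round(3).tolist(),s['joint_positions'].round(1),s['t'])
board(f)
E
```

```text
[0.45281617 0.25108988 0.2984018 ] [[-0.001, 0.077, -0.997], [-0.001, -0.997, -0.077], [-1.0, 0.0, 0.001]] [ 23.9  14.3  96.3  -0.   69.4 109.4] 8.15
n [-0.52  -0.047  0.853] tilt 0.549 c [0.5089 0.2603 0.1235] xy rect [478.4 257.7] [208.1  40.1] 5.1 z [0.0439 0.1683] 9324
heading -174.85509721404185
```

View pics/e.png

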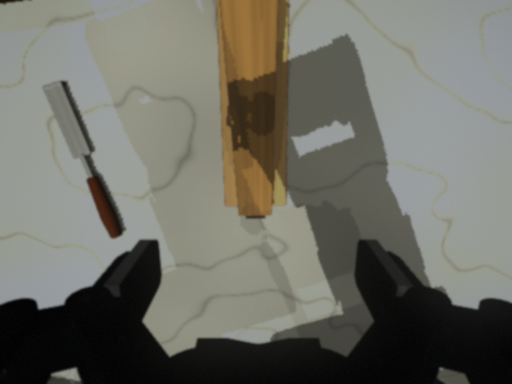

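The board runs down the picture between columns 220 and 288, low end and lip at about (255,212), heading 5.1°, tilt 0.549 rad as expected. The knife is well to the left, at (85,160).

Call:
{"api": "apply_moves", "payload": {"rows": [[1,[0.03,-0.0046,-0.0457],-0.012],[1,[0.07,-0.0046,-0.0457],-0.012],[1,[0.11,-0.0046,-0.0457],-0.012],[1,[0.14,-0.0046,-0.0457],-0.012],[1,[0.165,-0.0046,-0.0457],-0.012],[1,[0.178,-0.0046,-0.0457],-0.012],[1,[0.182,-0.0046,-0.0457],-0.012],[1,[0.182,-0.0046,-0.0457],-0.012]], "force": 25}}

```text
t: 8.95
tool_pos: [0.4981, 0.2601, 0.1173]
orientation: [[0.0, 0.09, -0.996], [0.0, -0.996, -0.09], [-1.0, -0.0, -0.0]]
force: [0.1, -0.4, -0.6]
finger_gap: 0.994
```

Call:
{"api": "apply_moves", "payload": {"rows": [[0.6,[0,0,0],0],[0.52,[0,0,0],0],[0.45,[0,0,0],0],[0,[0,0,0],0],[0,[0,0,0],0],[0,[0,0,0],0],[0,[0,0,0],0]]}}

```text
t: 9.65
tool_pos: [0.498, 0.2605, 0.1177]
orientation: [[0.001, 0.091, -0.996], [0.0, -0.996, -0.091], [-1.0, -0.0, -0.001]]
force: [-0.5, -1.9, 7.0]
finger_gap: 0.464
```

Call:
{"api": "apply_moves", "payload": {"rows": [[0,[-0.005,0,0],0],[0,[-0.015,0,0],0],[0,[-0.03,0,0],0],[0,[-0.05,0,0],0],[0,[-0.075,0,0],0],[0,[-0.1,0,0],0],[0,[-0.12,0,0],0],[0,[-0.13,0,0],0],[0,[-0.13,0,0],0]]}}

```text
t: 10.55
tool_pos: [0.4981, 0.2605, 0.2483]
orientation: [[0.002, 0.091, -0.996], [0.001, -0.996, -0.091], [-1.0, -0.001, -0.002]]
force: [0.2, -0.5, -0.3]
finger_gap: 0.464
```

```bash
python3 - <<'E'
from bd import *
f=grab('wrist','g'); g=grab('side');pickle.dump((f,g),open('f5.pkl','wb'))
s=ctrl.get_state();print(s['tool_pos'],s['orientation'].round(3).tolist(),s['joint_positions'].round(1),s['t'],s['force'])
board(f,.12);board(g,.12)
cv2.imwrite('pics/g.png',cv2.resize(np.hstack([cv2.cvtColor(f['img'],4),cv2.cvtColor(g['img'],4)]),(800,300)))
E
```

```text
[0.4973961  0.26023794 0.24620829] [[-0.001, 0.091, -0.996], [-0.0, -0.996, -0.091], [-1.0, 0.0, 0.001]] [ 22.9  21.9  93.5   0.   64.6 107.7] 10.65 [-0.39564994  0.18040986 -1.42969788]
n [-0.52  -0.048  0.853] tilt 0.55 c [0.5488 0.2647 0.2785] xy rect [504.  260.5] [163.6  40.5] 5.3 z [0.2071 0.3012] 47865
heading -174.6559642118719
n [-0.521 -0.037  0.853] tilt 0.549 c [0.4925 0.263  0.2432] xy rect [496.8 262.3] [239.9  41.2] 5.3 z [0.1729 0.3178] 1842
heading -174.4279744137223
```

View pics/g.png

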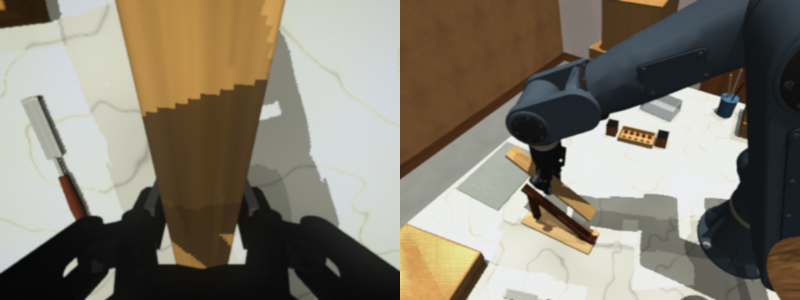

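The board is held at mid-length with its tilt unchanged, clear of the rest; the left half shows it between the pads at (205,220) and the right half shows it above the rest. Next I carry it over the tray, low end towards the fixed riser.

Call:
{"api": "apply_moves", "payload": {"rows": [[0,[0,0.02,0.0026],-0.005],[0,[0,0.06,0.0078],-0.014],[0,[0,0.105,0.0137],-0.025],[0,[0,0.15,0.0196],-0.036],[0,[0,0.195,0.0255],-0.047],[0,[0,0.24,0.0314],-0.057],[0,[0,0.285,0.0373],-0.068],[0,[0,0.33,0.0432],-0.079],[0,[0,0.375,0.049],-0.09],[0,[0,0.42,0.0549],-0.1],[0,[0,0.455,0.0595],-0.109],[0,[0,0.48,0.0628],-0.115]]}}

```text
t: 11.85
tool_pos: [0.4779, -0.2254, 0.2456]
orientation: [[-0.002, 0.203, -0.979], [0.001, -0.979, -0.203], [-1.0, -0.001, 0.002]]
force: [0.2, -0.1, -1.0]
finger_gap: 0.461
```

Call:
{"api": "apply_moves", "payload": {"rows": [[0,[0,0.02,0.003],-0.005],[0,[0,0.03,0.004],-0.007],[0,[0,0.03,0.004],-0.007]]}}

```text
t: 12.15
tool_pos: [0.4807, -0.254, 0.2459]
orientation: [[-0.001, 0.21, -0.978], [0.001, -0.978, -0.21], [-1.0, -0.001, 0.001]]
force: [-0.4, 0.9, -0.5]
finger_gap: 0.464
```

```bash
python3 - <<'E'
from bd import *
fs={n:grab(n) for n in('scene','side')};pickle.dump(fs,open('f6.pkl','wb'))
s=ctrl.get_state();print(s['tool_pos'],s['orientation'].round(3).tolist(),s['t'],s['force'],s['finger_gap'])
S=lambda n:cv2.cvtColor(fs[n]['img'],4)
cv2.imwrite('pics/i.png',np.hstack([cv2.resize(S('scene')[110:290,90:280],(400,379)),cv2.resize(S('side')[50:230,230:420],(400,379))]))
E
```

```text
[ 0.48077635 -0.25274407  0.24630089] [[-0.001, 0.211, -0.977], [0.001, -0.977, -0.211], [-1.0, -0.001, 0.001]] 12.25 [-0.45383282 -0.13454101 -0.76321698] 0.46035780273237936
```

View pics/i.png

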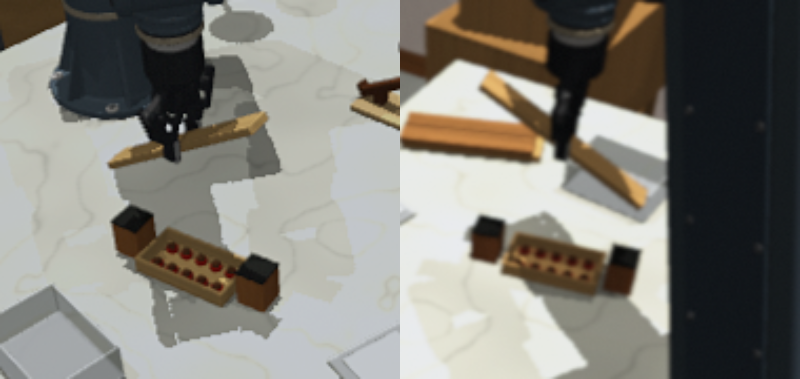

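Both risers stand in line at the tray's ends, and the board is above the tray with its low end over the fixed riser. Next I lower it until the low end touches.

Call:
{"api": "apply_moves", "payload": {"rows": [[0,[0.01,0,0.004],0],[0,[0.03,0,0.004],0],[0,[0.05,0,0.004],0],[0,[0.07,0,0.004],0],[0,[0.082,0,0.004],0],[0,[0.09,0,0.004],0],[0,[0.093,0,0.004],0],[0,[0.093,0,0.004],0]], "force": 20}}

```text
t: 13.05
tool_pos: [0.4771, -0.2543, 0.154]
orientation: [[0.0, 0.211, -0.977], [-0.0, -0.977, -0.211], [-1.0, 0.0, -0.0]]
force: [-0.4, 0.3, -0.6]
finger_gap: 0.462
```

Call:
{"api": "apply_moves", "payload": {"rows": [[0,[0.003,0,0],0],[0,[0.006,0,0],0],[0,[0.009,0,0],0],[0,[0.012,0,0],0],[0,[0.015,0,0],0],[0,[0.018,0,0],0],[0,[0.021,0,0],0],[0,[0.021,0,0],0]]}}

```text
t: 13.85
tool_pos: [0.4768, -0.2543, 0.1325]
orientation: [[-0.001, 0.211, -0.977], [0.0, -0.977, -0.211], [-1.0, -0.0, 0.001]]
force: [0.6, -0.5, 1.4]
finger_gap: 0.465
```

```bash
python3 - <<'E'
from bd import *
fs={n:grab(n) for n in('scene','side')};pickle.dump(fs,open('f7.pkl','wb'))
s=ctrl.get_state();print(s['tool_pos'],s['orientation'].round(3).tolist(),s['t'],s['force'],s['finger_gap'])
S=lambda n:cv2.cvtColor(fs[n]['img'],4)
cv2.imwrite('pics/j.png',np.hstack([cv2.resize(S('scene')[130:270,110:250],(400,400)),cv2.resize(S('side')[90:230,240:380],(400,400))]))
E
```

```text
[ 0.47674073 -0.25435011  0.13266663] [[-0.001, 0.211, -0.977], [0.0, -0.977, -0.211], [-1.0, -0.0, 0.001]] 13.95 [-0.18722033 -0.7137109  -0.2990218 ] 0.464412212711541
```

View pics/j.png

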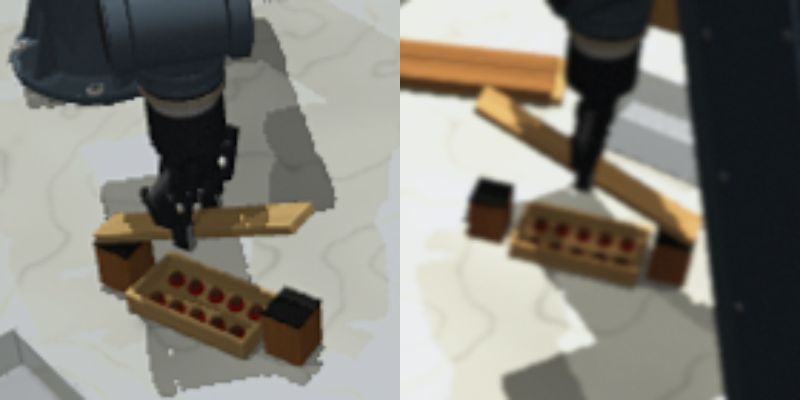

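The board's low end rests on the fixed riser ((125,238) on the left, (680,235) on the right) and it is pivoting in the pads. I'll keep lowering.

Call:
{"api": "apply_moves", "payload": {"rows": [[0,[0.004,0,0],0],[0,[0.008,0,0],0],[0,[0.012,0,0],0],[0,[0.016,0,0],0],[0,[0.02,0,0],0],[0,[0.024,0,0],0],[0,[0.028,0,0],0],[0,[0.032,0,0],0],[0,[0.036,0,0],0],[0,[0.04,0,0],0],[0,[0.044,0,0],0],[0,[0.044,0,0],0]]}}

```text
t: 15.15
tool_pos: [0.4768, -0.2543, 0.0883]
orientation: [[-0.001, 0.211, -0.977], [0.0, -0.977, -0.211], [-1.0, -0.001, 0.001]]
force: [-0.2, -1.3, 0.4]
finger_gap: 0.464
```

```bash
cat > pl.py <<'E'
from k import *
def plank(f):
    q=cloud(f).reshape(-1,3);im=f['img'].reshape(-1,3).astype(int)
    th=np.radians(12.2);e=np.array([np.cos(th),np.sin(th)]);o=np.array([.4767,-.2537])
    A=(q[:,:2]-o)@e;B=(q[:,:2]-o)@[-e[1],e[0]]
    ok=(abs(A)<.17)&(abs(B)<.035)&(q[:,2]>.065)&(q[:,2]<.16)&(im[:,0]-im[:,2]>25)
    t=q[ok];a=A[ok];b=B[ok]
    for _ in range(4):
        c,*_r=np.linalg.lstsq(np.c_[a,b,np.ones(len(a))],t[:,2],rcond=None);r=t[:,2]-np.c_[a,b,np.ones(len(a))]@c
        m=abs(r)<.004;t,a,b=t[m],a[m],b[m]
    print(f['name'],len(a),'slope a,b',c[:2].round(3),'ztop@0',c[2].round(4),'a',a.min().round(4),a.max().round(4),'b',b.min().round(4),b.max().round(4),'rect(tray axes)',rect(np.c_[a,b]))
E
python3 - <<'E'
from pl import *
fs={n:grab(n) for n in('scene','side')};pickle.dump(fs,open('f8.pkl','wb'))
s=ctrl.get_state();print(s['tool_pos'],s['t'],s['force'],s['finger_gap'])
for f in fs.values(): plank(f)
E
```

```text
[ 0.47681847 -0.25431855  0.08872684] 15.25 [-0.55435751 -0.21018164 -0.39038944] 0.46105659248678776
scene 622 slope a,b [0.117 0.04 ] ztop@0 0.0869 a -0.1396 0.1393 b -0.0264 0.0202 rect(tray axes) (array([-0.2, -3.4]), array([ 45.6, 278.9]), 89.5)
side 618 slope a,b [ 0.12  -0.045] ztop@0 0.0885 a -0.122 0.139 b -0.0195 0.0292 rect(tray axes) (array([8.6, 5.1]), array([261. ,  48.2]), 0.3)
```

Call:
{"api": "apply_moves", "payload": {"rows": [[0,[0.003,0,0],0],[0,[0.006,0,0],0],[0,[0.009,0,0],0],[0,[0.011,0,0],0],[0,[0.013,0,0],0],[0,[0.014,0,0],0],[0,[0.014,0,0],0]]}}

```text
t: 15.95
tool_pos: [0.477, -0.2544, 0.0748]
orientation: [[-0.0, 0.211, -0.977], [0.0, -0.977, -0.211], [-1.0, -0.0, 0.0]]
force: [-0.6, -0.3, 0.3]
finger_gap: 0.463
```

```bash
python3 - <<'E'
from pl import *
fs={n:grab(n) for n in('scene','side')};pickle.dump(fs,open('f9.pkl','wb'))
s=ctrl.get_state();print(s['tool_pos'],s['t'],s['force'],s['finger_gap'])
for f in fs.values(): plank(f)
E
```

```text
[ 0.47696766 -0.25436784  0.07488445] 16.05 [0.84394471 0.83221344 0.82050742] 0.4657645110558354
scene 702 slope a,b [0.011 0.024] ztop@0 0.0733 a -0.1401 0.14 b -0.0248 0.0195 rect(tray axes) (array([-0.1, -2.7]), array([280.2,  44. ]), 0.1)
side 585 slope a,b [ 0.013 -0.041] ztop@0 0.075 a -0.1154 0.1395 b -0.0204 0.0242 rect(tray axes) (array([12.1,  2. ]), array([254.9,  44.5]), 0.1)
```

Call:
{"api": "apply_moves", "payload": {"rows": [[0,[0.0006,0,0],0],[0,[0.0012,0,0],0],[0,[0.0018,0,0],0],[0,[0.0018,0,0],0],[0,[0.0018,0,0],0]]}}

```text
t: 16.55
tool_pos: [0.4771, -0.2544, 0.0731]
orientation: [[0.0, 0.211, -0.977], [-0.0, -0.977, -0.211], [-1.0, 0.0, -0.0]]
force: [0.3, 0.2, 2.0]
finger_gap: 0.464
```

Call:
{"api": "apply_moves", "payload": {"rows": [[0.5,[0,0,0],0],[0.55,[0,0,0],0],[0.65,[0,0,0],0],[0.8,[0,0,0],0],[0.8,[0,0,0],0],[0.8,[0,0,0],0]]}}

```text
t: 17.15
tool_pos: [0.477, -0.2544, 0.0731]
orientation: [[-0.0, 0.211, -0.977], [0.0, -0.977, -0.211], [-1.0, -0.0, 0.0]]
force: [0.2, -0.8, 0.1]
finger_gap: 0.803
```

Call:
{"api": "apply_moves", "payload": {"rows": [[0.8,[-0.01,0,0],0],[0.8,[-0.03,0,0],0],[0.8,[-0.07,0,0],0],[1,[-0.11,0,0],0],[1,[-0.16,0,0],0],[1,[-0.2,0,0],0],[1,[-0.2,-0.04,0],0],[1,[-0.2,-0.09,0],0],[1,[-0.2,-0.14,0],0],[1,[-0.2,-0.18,0],0],[1,[-0.2,-0.2,0],0],[1,[-0.2,-0.2,0],0]]}}

```text
t: 18.35
tool_pos: [0.4342, -0.057, 0.2739]
orientation: [[0.001, 0.214, -0.977], [0.0, -0.977, -0.214], [-1.0, 0.0, -0.001]]
force: [-0.2, -0.5, -0.1]
finger_gap: 0.996
```

```bash
python3 - <<'E'
from pl import *
fs={n:grab(n) for n in('scene','side','wrist')};pickle.dump(fs,open('f10.pkl','wb'))
s=ctrl.get_state();print(s['tool_pos'],s['t'],s['force'],s['finger_gap'])
for f in fs.values():
    try: plank(f)
    except Exception as e: print(e)
S=lambda n:cv2.cvtColor(fs[n]['img'],4)
cv2.imwrite('pics/l.png',np.hstack([cv2.resize(S('scene')[130:290,80:240],(400,400)),cv2.resize(S('side')[90:230,240:380],(400,400))]))
E
```

```text
[ 0.43505247 -0.05955641  0.27349816] 18.5 [ 0.42894298 -0.58877795  0.26994483] 0.9995569908261782
scene 872 slope a,b [0.    0.019] ztop@0 0.0719 a -0.1408 0.1403 b -0.0247 0.0207 rect(tray axes) (array([-0.2, -1.9]), array([ 45.3, 281.1]), 89.9)
side 683 slope a,b [ 0.    -0.028] ztop@0 0.0733 a -0.1389 0.1406 b -0.0211 0.0259 rect(tray axes) (array([0.8, 2.1]), array([279.5,  46.3]), 0.3)
wrist 11765 slope a,b [-0.001 -0.013] ztop@0 0.0725 a -0.1396 0.1396 b -0.0218 0.0199 rect(tray axes) (array([-0. , -0.9]), array([279.2,  41.7]), 0.0)
```

View pics/l.png

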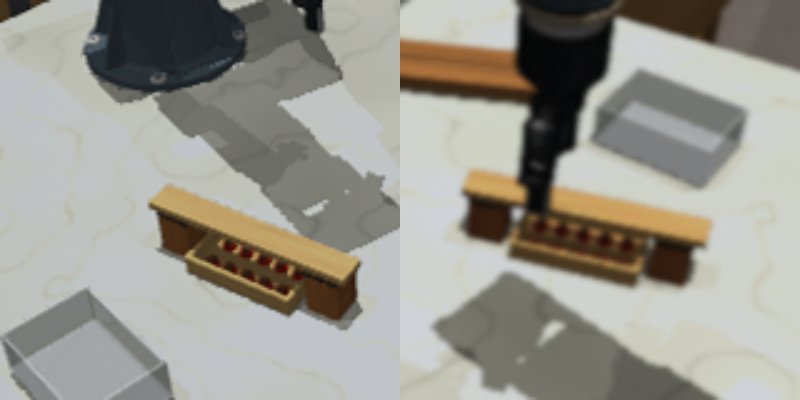

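The board lies level on both risers, (175,200) to (340,270) on the left, centred over the tray. The gripper is well clear, so I'm handing in.

```bash
python3 -c "
from cell import workorder; print(workorder.sign_off())"
```

```text
the job is handed in; nothing more can be done
None
```

The job is done and handed in at about 18.5 s. The riser stands beyond the tray's open end, and the board lies level across both risers over the tray.

- **Riser:** I gripped it upright and set it down about 109 mm from the tray's centre, in line with it. The contact force was about 1.4 N, and then I let it go.
- **Board:** I lifted it at mid-length with its 31.5° tilt. Its low end came down on the fixed riser, and I let it pivot level in lightly closed pads until it rested on both. I released it at about 2 N contact force and withdrew.

**Last checks:**
- **Levelness:** all three cameras put the slope along the length at 0.001 or less.
- **Height:** the board's top is at 72–73 mm, and 72 mm is the expected value.
- **Alignment:** it is centred to within about 1 mm lengthwise and 2 mm across, and in line to better than 0.01 rad.
- **Disagreements:** the fitted slopes across the width did not match: +0.019 (scene), -0.028 (side) and -0.013 (wrist). I put this down to edge pixels and depth noise on a 40 mm width, since the signs differ; all are within the 0.04 rad limit.
- **Not measured:** I did not re-measure the tub, the jar or the knife at the end. The gripper stayed clear of all three on every move.

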